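# Press a new watch glass home through the guard opening

### The job

A watch lies in the nest of the bench press with its new glass still standing proud. Reach in through the opening in the guard's roof with the fingertips and press the lever all the way down, keep it down for a good second so that the glass seats, then let the lever come back up and draw the hand out. Do not touch the guard or its rim anywhere, and leave the watch, the spare dies and the other things on the bench where they are.

Things in the scene. Friction and masses are not known exactly. Their poses are not given: they have to be found in the camera images.
- press: Bench press for watch glasses, grey, fixed. Base 240 x 140 x 24 mm, origin under its centre; +x to its back, -x to its front (towards the robot), z up. Ram straight over the origin; column 75 mm behind it; head 96 to 140 mm up. The lever pivots on the column 187 mm up (axis along y) and runs forward (-x) over the head.
- lever_grip (a point): The spot to press: top face of the lever's black grip, moves with the lever. Grip 26 mm wide, 14 mm thick, reaching 40 mm from this spot to the front and 46 mm back. At rest the lever is level, the spot 155 mm in front of the press's origin, 194 mm above the bench; it is 230 mm from the pivot. Axes as the press's at rest.
- lever (a joint): Lever angle, rad: 0 = up at rest (level), grows as the grip goes down. A spring returns it in about half a second. It takes about 4 N at the grip to start and 10 to 13 N near the bottom. All the way down is 0.12 to 0.13 (grip 28 to 30 mm lower): the glass is then home and a hard stop is felt.
- guard: Splinter guard, bolted down: clear 3 mm sheet in a dark steel frame of 10 mm bars over the press, open at the back. Origin on the bench within 10 mm of the press's, yaw within 0.05 rad of it; +x to the back. Front 235 mm before the origin, back edge 40 mm behind it, sides at 110 mm. Roof slopes 15 degrees, falling to the front: 199 mm high at the front, 272 mm at the back.
- opening (a point): Centre of the opening in the guard's sloping roof, 155 mm in front of the guard's origin, 215 mm above the bench. Clear opening 120 mm wide (guard's y) and 90 mm long up the slope, in a steel rim 7 mm wide, 6 mm thick. Axes as the guard's (level). At rest the lever's grip lies about 20 mm below it.
- watch: Watch head without strap, steel, 41 mm across, dial up in the white nest of the press under the ram. Origin under its centre, 40 mm above the bench; z up. Loose, about 80 g.
- crystal (a joint): How far the watch's glass (33 mm across) is down in its bezel, m: 0 to 0.0005 at the start (proud), 0.0027 fully home; stays where pressed. The ram's die meets it when the lever is at about 0.083 rad.
- die_a: Spare white nylon die, 26 mm across, 18 mm high, standing loose on the press base inside the guard; origin under its centre.
- die_b: Spare white nylon die, 32 mm across, 14 mm high, loose on the press base inside the guard; origin under its centre.
- watch2: Another watch head, 41 mm across, 11 mm high, loose on the bench beside the guard; origin under its centre.
- tin: Open steel cup, 48 mm across, 62 mm high, loose beside the guard; origin under its centre.
- bench_block: Dark steel bench block with holes, 60 x 60 x 30 mm, loose beside the guard; origin under its centre.
- loupe: Black eye loupe standing on its small end, 38 mm across the top, 34 mm high, loose at the guard's left front corner; origin under its centre.
- screwdriver: Small screwdriver, 120 mm long, lying loose in front of the guard; origin under its middle.
- oiler: Small brown bottle with white cap, 28 mm across, 55 mm high, loose beside the guard; origin under its centre.

How it is judged (in metres and radians):
On the way, in this order (a step that is already met when the one before it is completed fails the run):
1. the lever is held all the way down with the glass home (value of joint lever above 0.108 rad and value of joint crystal above 0.0021 m), for 0.8 s.
2. the lever is back up (value of joint lever below 0.015 rad), for 0.2 s.
At the end, for the whole second after the job is handed in: The glass is at least 2.1 mm down in its bezel, the lever is back up (below 0.015 rad), and the watch still lies in the nest (within 4 mm of the press axis, not lifted) (value of joint crystal above 0.0021 m and value of joint lever below 0.015 rad and horizontal distance between watch and press below 0.004 m and z of watch in the frame of press below 0.043 m and linear speed of watch below 0.02 m/s); the robot touches nothing.
It fails at once if the robot touches the guard (contact force between any of the fingers, the arm and guard above 0.3 N).
It fails at once if the watch is touched by hand (contact force between any of the fingers, the arm and watch above 0.3 N).
It fails at once if the watch is lifted or shifted out of the nest (z of watch in the frame of press above 0.045 m or horizontal distance between watch and press above 0.006 m).
It fails at once if a bystander is moved or lifted (distance of any of watch2, die_a, die_b, tin, bench_block, loupe, screwdriver, oiler from where it was at the start of the episode above 0.012 m).
It also fails if it takes over 40 s, if anything falls off the work surface, if the arm or the gripper's body presses on something with over 40 N, if the wrist force passes 120 N, or if a joint passes its speed limit or range.

### The arm

A 6-joint arm with a two-finger parallel gripper is mounted at the origin on the work surface. World frame = base frame: x ahead of the robot, y to its left, z up, the work surface at z = 0. Lengths are in m, angles in degrees, forces in N, time in s.
With the tool pointing down it reaches from about 0.4 to 0.825 m from the base axis. Payload 7 kg.
Tool frame: the origin (TCP) lies midway between the tips of the shut fingers; the grasp point (between the pads) lies r.grip_depth behind it (r.grip_depth is the distance from the TCP to the grasp point, in m); z points along the fingers, y is the line along which they close (so a half turn about z gives the same grasp; the last joint's range is limited). The gripper opens to 88 mm and grips with 3 to 60 N. Pads are 19 mm wide; open, the fingers measure 130 mm over their backs; the gripper's body (78 mm by 193 mm) begins 47 mm behind the grasp point.
Start: joints at [90.075, 20.546, 0.682, 0, -70.136, -16.507], TCP at [0.191, 0.647, 0.227] pointing down, gripper open.
Joint ranges: [-176.03, 176.03], [-82.01, 121.73], [-58.28, 71.71], [-173.87, 95.51], [-174.79, -0.11], [-173.66, 173.66]. Speed limits (degrees/s): [136.94, 136.94, 172.46, 180, 180, 180].

### API

Orientations are given as [roll, pitch, yaw] about the fixed x, y, z axes, in that order (R = Rz(yaw) Ry(pitch) Rx(roll)).
In Python, from plant import r gives the robot as it stands.
- The arm moves only by the tool inch_along, called as name(argument=value, ...), one argument or row to a line, values as JSON. Schema: {"type":"object","properties":{"ticks":{"type":"array","items":{"type":"array","prefixItems":[{"type":"array","items":{"type":"number"},"minItems":3,"maxItems":3},{"type":"array","items":{"type":"number"},"minItems":3,"maxItems":3}],"minItems":2,"maxItems":2},"minItems":1,"maxItems":12},"aperture":{"type":"number"},"squeeze":{"type":"number"},"only":{"type":"string"},"quiet":{"type":"boolean"},"lines":{"type":"string"}},"required":["ticks"],"additionalProperties":false}. ticks is a list of rows, 1 to 12 of them, each written [[dx, dy, dz], [rx, ry, rz]]: dx, dy, dz in shares of 0.8 m (1.0 is 0.8 m), then a rotation vector rx, ry, rz in a scale on which 1.0 is 180 degrees; each row is the pose to reach, as a shift and turn from the pose commanded when the call began, along the tool's axes at that moment; what a row does not reach only later rows make up. A row lasts 1/12 s, in which the tool goes at most 0.0417 m and 7.16 degrees, less where a joint would pass 70% of its speed; a pose out of reach is approached as far as the arm can. aperture is the finger opening in m, set as the call begins (left out keeps the last). The fingers move at their own pace and stop on an object; squeeze is the grip in N (left out, the last holds). Time passes only in rows, so rows that do not move let the fingers close. The tool returns the time, the measured TCP pose, the force, the opening and the grip force at its end. only (a regular expression) keeps the lines of the reply that match it, lines (a string "A,B") keeps lines A to B, and quiet returns only ok. A shift or turn number past 1, either way, is cut back to 1. Input that does not fit is refused with a message, and nothing moves.
- r.get_state(): the state, without advancing time (a new reading comes with each control period).
- r.capture(name): name is "scene" or "side" or "wrist"; returns a dict with "frame" (384x512x3 uint8, red, green, blue), "z_map" (384x512 float32, m along the optical axis (not along the pixel's ray), 0 where there is no reading), "fx", "fy", "cx", "cy" (pixels), "cam_to_world" (4x4, takes a point from camera to world coordinates). Camera axes: x right, y down, z forward; pixel columns grow to the right and rows downward; lengths in m; the calibration is good to about 2 mm. A picture is of the moment at which its call begins.
- r.close_job(): hands the job in; it is judged then, once.
The state is a dict: "time_s": time; "joints": joint angles; "qd": joint speeds; "joint_torque": joint torques, N m; "tcp_pos": TCP position; "eef_rot": TCP orientation; "contact_force": force on the tool from outside, world axes, zero at the start; "moment": the same for the moment, N m; "gripper_width": finger opening in m; "gripper_force": force on a finger pad.
Only numpy, scipy, OpenCV 4.12 (cv2) and the standard library are available. Lean on these libraries where they do the work, as an engineer would, in place of code of your own. Each camera call takes 0.05 s, during which the arm holds its last target. There are 200 camera calls.

## Working session

There is one attempt and no reset: what is moved stays moved. The work goes in short steps, Python scripts to look and compute and a tool call to move; the robot and the scene stay as the last step left them, time stands still between calls to the robot, and variables do not carry over. Pictures are saved under pics/ and viewed, at most 10 in all, crops included, and the job is handed in when it is done.

```bash
mkdir -p pics
```

Create h.py:
```python
import numpy as np, cv2, pickle
from plant import r
def cap(n):
    c=r.capture(n); pickle.dump(c,open(f'pics/{n}.pkl','wb')); cv2.imwrite(f'pics/{n}.png',c['frame'][...,::-1]); return c
def P(c,u,v,z=None):
    z=c['z_map'][int(v),int(u)] if z is None else z
    p=np.array([(u-c['cx'])*z/c['fx'],(v-c['cy'])*z/c['fy'],z,1]); return (c['cam_to_world']@p)[:3]
def ray(c,u,v,h):
    T=np.array(c['cam_to_world']); d=T[:3,:3]@np.array([(u-c['cx'])/c['fx'],(v-c['cy'])/c['fy'],1]); o=T[:3,3]
    return o+d*(h-o[2])/d[2]
def proj(c,p):
    q=np.linalg.inv(c['cam_to_world'])@np.append(p,1); return q[0]/q[2]*c['fx']+c['cx'],q[1]/q[2]*c['fy']+c['cy']
```

Run:
```python
from h import *
ims=[]
for n in("scene","side"):
    c=cap(n); ims.append(c['frame'][...,::-1]); print(n,c['fx'],np.round(c['cam_to_world'],3).tolist())
s=r.get_state(); print(s); print(r.grip_depth)
```

```text
scene 447.4010369319719 [[-0.985, -0.163, 0.051, 0.525], [-0.171, 0.934, -0.315, 0.296], [0.003, -0.319, -0.948, 0.997], [0.0, 0.0, 0.0, 1.0]]
side 404.8464909892758 [[0.744, -0.637, 0.202, 0.374], [-0.668, -0.712, 0.217, -0.165], [0.006, -0.296, -0.955, 1.058], [0.0, 0.0, 0.0, 1.0]]
{'time_s': 0.1, 'joints': array([ 9.00744667e+01,  2.05865908e+01,  6.38624604e-01, -1.85381872e-02,
       -7.01350012e+01, -1.65064596e+01]), 'qd': array([-0.10837772, -0.15419556,  0.05006217,  0.0060718 , -0.0665693 ,
       -0.06136719]), 'joint_torque': array([-2.24352902e-03, -5.84158587e+01,  2.93751329e+01,  7.01546654e+00,
        1.01418103e-02, -5.26137683e-05]), 'tcp_pos': array([0.19084421, 0.64700145, 0.22571918]), 'eef_rot': array([ 1.79915500e+02, -6.86543831e-03, -1.64382999e+01]), 'contact_force': array([ 0.27617823, -0.22296255, -0.29111182]), 'moment': array([-0.0306934 ,  0.02616515,  0.02700296]), 'gripper_force': 0.0, 'gripper_width': 0.08783183844867243}
0.0188
```

View pics/scene.png

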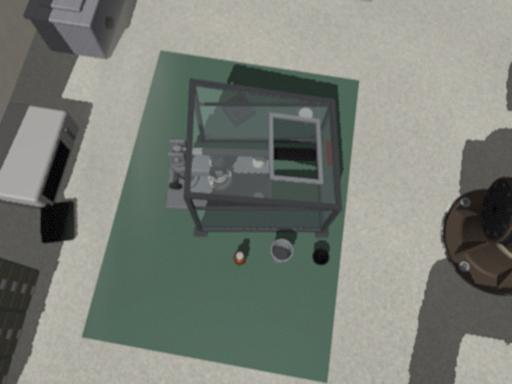

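View pics/side.png

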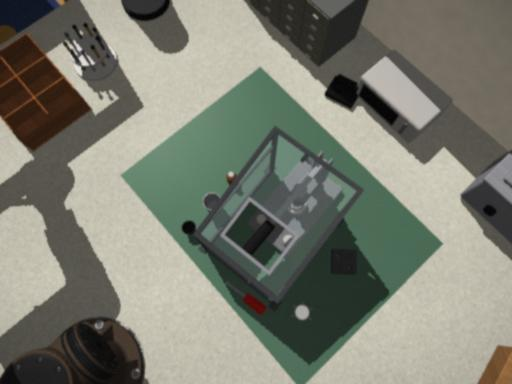

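The scene view shows the rim at about (269–323, 113–183) with the black grip at (295,155). In the side view the rim spans (221–294, 197–273) and the grip is at (260,236). I'll enlarge both.

Run:
```python
import cv2,numpy as np
a=cv2.imread('pics/scene.png')[95:200,250:355]; b=cv2.imread('pics/side.png')[185:285,210:310]
f=lambda x:cv2.resize(x,(400,400),interpolation=cv2.INTER_CUBIC)
o=np.hstack([f(a),f(b)]); o=cv2.convertScaleAbs(o,alpha=1.6,beta=15)
cv2.imwrite('pics/z1.png',o)
```

```text
(no output)
```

View pics/z1.png

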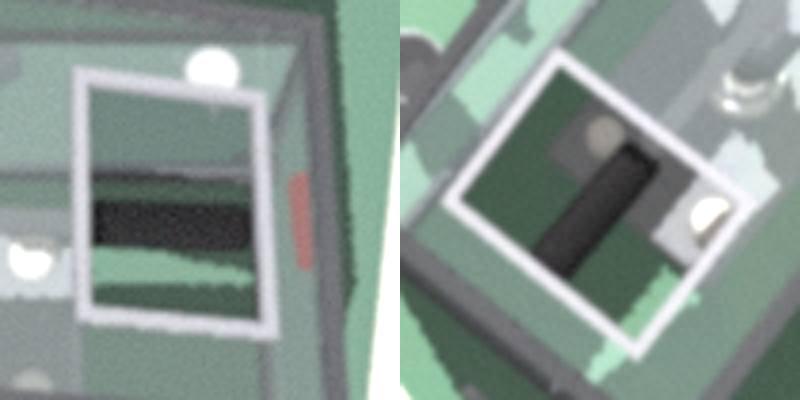

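Run:
```python
from h import *
from scipy.optimize import least_squares
C={n:pickle.load(open(f'pics/{n}.pkl','rb')) for n in('scene','side')}
k=400/105
px={'scene':np.array([(265,92),(278,338),(72,66),(76,320)])/k+[250,95],'side':np.array([(240,360),(42,200),(355,205),(158,48)])/4+[210,185]}
t=np.radians(15)
def corners(p,zo=.003):
    x,y,w=p[:3]; o=[]
    for a,b in((-.052,-.067),(-.052,.067),(.052,-.067),(.052,.067)):
        l=np.array([a*np.cos(t)-zo*np.sin(t),b]); c,s=np.cos(w),np.sin(w)
        o.append([x+c*l[0]-s*l[1],y+s*l[0]+c*l[1],.215+a*np.sin(t)+zo*np.cos(t)])
    return o
for ns in(['scene'],['side'],['scene','side']):
    f=lambda p:np.concatenate([(np.array([proj(C[n],q) for q in corners(p)])-px[n]).ravel() for n in ns])
    s=least_squares(f,[.45,.2,0],x_scale=[.01,.01,.1]); print(ns,s.x[:2].round(4),np.degrees(s.x[2]).round(2),'rms px',np.sqrt(np.mean(s.fun**2)).round(2))
# grip: dark pixels inside opening
import numpy as np
for n in C:
    c=C[n]; poly=np.array(px[n])[[0,1,3,2]]; m=np.zeros((384,512),np.uint8); cv2.fillPoly(m,[poly.astype(np.int32)],1); m=cv2.erode(m,np.ones((5,5)))
    v,u=np.nonzero(m); pts=np.array([P(c,a,b) for a,b in zip(u,v)])
    g=pts[(abs(pts[:,2]-.194)<.008)]
    r_=cv2.minAreaRect((g[:,:2]*1000).astype(np.float32)); print(n,len(g),'z',np.median(g[:,2]).round(4),r_, g[:,:2].min(0),g[:,:2].max(0),np.median(g,0))
    # dark ray-based
    d=(c['frame'].max(2)<50)&(m>0); v,u=np.nonzero(d); q=np.array([ray(c,a,b,.194)[:2] for a,b in zip(u,v)]); print(' dark',len(q),cv2.minAreaRect((q*1000).astype(np.float32)))
```

```text
['scene'] [ 0.4851 -0.0518] 9.63 rms px 0.16
['side'] [ 0.4871 -0.0532] 9.31 rms px 0.61
['scene', 'side'] [ 0.486  -0.0525] 9.5 rms px 0.62
scene 543 z 0.195 ((484.30230712890625, -54.25920867919922), (83.90629577636719, 117.41593170166016), 9.211010932922363) [ 0.43350542 -0.11879064] [ 0.52662562 -0.00302165] [ 0.48298873 -0.04937033  0.19502734]
 dark 825 ((482.154052734375, -41.309444427490234), (82.25265502929688, 74.42320251464844), 6.914785861968994)
side 489 z 0.1945 ((490.5828857421875, -51.501853942871094), (91.7005615234375, 108.44924926757812), 9.843127250671387) [ 0.43643133 -0.11276644] [ 0.53631526 -0.0058627 ] [ 0.48815104 -0.05054561  0.19450987]
 dark 1164 ((487.1572265625, -43.884429931640625), (83.64756774902344, 110.78904724121094), 6.926229476928711)
```

Add to h.py:
```python
from scipy.spatial.transform import Rotation as Ro
G=np.array([.486,-.0525]); YAW=9.5
def to_guard(p):
    d=np.asarray(p)[...,:2]-G; c,s=np.cos(np.radians(YAW)),np.sin(np.radians(YAW)); return np.stack([c*d[...,0]+s*d[...,1],-s*d[...,0]+c*d[...,1]],-1)
def from_guard(x,y):
    c,s=np.cos(np.radians(YAW)),np.sin(np.radians(YAW)); return G+[c*x-s*y,s*x+c*y]
def delta(p,eul=None):
    s=r.get_state(); R0=Ro.from_euler('xyz',s['eef_rot'],degrees=True)
    d=R0.inv().apply(np.array(p)-s['tcp_pos']); rv=np.zeros(3) if eul is None else (R0.inv()*Ro.from_euler('xyz',eul,degrees=True)).as_rotvec(degrees=True)
    return d.round(4).tolist(),rv.round(2).tolist()
```

Run:
```python
from h import *
for n in('scene','side'):
    c=pickle.load(open(f'pics/{n}.pkl','rb'))
    v,u=np.mgrid[0:384,0:512]; z=c['z_map']
    p=np.stack([(u-c['cx'])*z/c['fx'],(v-c['cy'])*z/c['fy'],z,np.ones_like(z)],-1)@np.array(c['cam_to_world']).T
    g=to_guard(p[...,:3]); m=(abs(g[...,0])<.06)&(abs(g[...,1])<.04)&(abs(p[...,2]-.195)<.007)&(c['frame'].max(2)<70)&(z>0)
    q=g[m]*1000; print(n,len(q),cv2.minAreaRect(q.astype(np.float32)),np.median(q,0),np.percentile(q,[1,99],axis=0).round(1).tolist(),np.median(p[m][:,2]),[float(np.median(q[(q[:,0]>a)&(q[:,0]<a+15),1]).round(1)) for a in(-40,-25,-10,5,20)])
w=cap('wrist'); s=r.get_state(); R0=Ro.from_euler('xyz',s['eef_rot'],degrees=True)
print('cam in tool',R0.inv().apply(np.array(w['cam_to_world'])[:3,3]-s['tcp_pos']))
E1=[180,-12,YAW]
for P_ in([.191,.647,.42],[.40,.30,.42],[*from_guard(-.02,0),.42]): print(delta(P_,E1))
```

```text
scene 520 ((-1.860198974609375, 1.8106317520141602), (25.75282859802246, 80.15948486328125), 88.29306030273438) [-2.4747278   3.71232261] [[-41.5, -10.5], [38.1, 14.4]] 0.19501428894762346 [4.6, 3.9, 3.9, 3.3, 2.5]
side 467 ((4.045658111572266, 1.8292303085327148), (26.124055862426758, 89.88468170166016), 89.00323486328125) [2.46162342 1.10647419] [[-39.0, -11.1], [46.0, 14.6]] 0.19446514859055564 [1.9, 1.5, 1.6, 1.5, 0.3]
cam in tool [ 0.07558788 -0.00028969 -0.15795868]
([0.0002, 0.0003, -0.1941], [2.79, 11.8, -25.83])
([0.2988, 0.274, -0.1938], [2.79, 11.8, -25.83])
([0.4631, 0.5965, -0.1934], [2.79, 11.8, -25.83])
```

The manual's scale: shifts go in shares of 0.8 m and turns go in shares of 180 degrees. Converting my numbers, 0.3 m / 0.8 = 0.375, 0.27 m / 0.8 = 0.3375.

inch_along(
  ticks=[
    [[0, 0, -0.125], [0, 0, 0]],
    [[0, 0, -0.1875], [0, 0, 0]],
    [[0, 0, -0.2375], [0, 0, 0]],
    [[0, 0, -0.2375], [0, 0, 0]],
    [[0.375, 0.3375, -0.2375], [0, 0, 0]],
    [[0.375, 0.3375, -0.2375], [0, 0, 0]],
    [[0.375, 0.3375, -0.2375], [0, 0, 0]],
    [[0.375, 0.3375, -0.2375], [0, 0, 0]],
    [[0.375, 0.3375, -0.2375], [0, 0, 0]],
    [[0.375, 0.3375, -0.2375], [0, 0, 0]],
    [[0.375, 0.3375, -0.2375], [0, 0, 0]],
    [[0.375, 0.3375, -0.2375], [0, 0, 0]],
  ],
  aperture=0,
  squeeze=20,
)

```text
time_s: 1.15
tcp_pos: [0.3657, 0.3619, 0.4127]
eef_rot: [-180.0, 0.0, -16.4]
contact_force: [1.3, 1.1, 0.5]
gripper_width: 0.013
gripper_force: 0.0
```

Run:
```python
from h import *
print(delta([*from_guard(-.02,.002),.36],[180,-12,YAW]))
```

```text
([0.2136, 0.3704, 0.0525], [2.7, 11.79, -25.81])
```

To row units: 0.36 m / 0.8 = 0.45, 0.2 m / 0.8 = 0.25, -25.8 degrees / 180 = -0.1433.

inch_along(
  ticks=[
    [[0.25, 0.45, 0], [0.015, 0.0656, -0.1433]],
    [[0.25, 0.45, 0], [0.015, 0.0656, -0.1433]],
    [[0.25, 0.45, 0], [0.015, 0.0656, -0.1433]],
    [[0.25, 0.45, 0], [0.015, 0.0656, -0.1433]],
    [[0.25, 0.45, 0], [0.015, 0.0656, -0.1433]],
    [[0.25, 0.45, 0], [0.015, 0.0656, -0.1433]],
    [[0.25, 0.45, 0], [0.015, 0.0656, -0.1433]],
    [[0.25, 0.45, 0], [0.015, 0.0656, -0.1433]],
    [[0.25, 0.45, 0], [0.015, 0.0656, -0.1433]],
    [[0.25, 0.45, 0], [0.015, 0.0656, -0.1433]],
    [[0.25, 0.45, 0], [0.015, 0.0656, -0.1433]],
    [[0.25, 0.45, 0], [0.015, 0.0656, -0.1433]],
  ],
)

```text
time_s: 2.15
tcp_pos: [0.455, -0.0407, 0.4122]
eef_rot: [180.0, -12.0, 9.1]
contact_force: [0.3, 1.0, -0.6]
gripper_width: 0.0005
gripper_force: 0.0
```

inch_along(
  ticks=[
    [[0, 0, 0], [0, 0, 0]],
    [[0, 0, 0], [0, 0, 0]],
    [[0, 0, 0], [0, 0, 0]],
    [[0, 0, 0], [0, 0, 0]],
  ],
)

```text
time_s: 2.48
tcp_pos: [0.4552, -0.0366, 0.4125]
eef_rot: [180.0, -12.0, 9.6]
contact_force: [-0.0, -0.3, 0.2]
gripper_width: 0.0004
gripper_force: 0.0
```

Run:
```python
from h import *
R=Ro.from_euler('xyz',[180,-12,YAW],degrees=True); z=R.apply([0,0,1])
s0=np.array([*from_guard(0,.002),.197]); p=s0-z*.10
print(p,delta(p,[180,-12,YAW])); s=r.get_state(); print(s['contact_force'],s['joints'])
ims=[cap('wrist')['frame'],cap('side')['frame']]
cv2.imwrite('pics/v2.png',cv2.resize(np.hstack(ims)[...,::-1],(800,300),interpolation=cv2.INTER_AREA))
```

```text
[ 0.46516387 -0.05395896  0.29481476] ([-0.0177, 0.0188, 0.1166], [-0.02, -0.01, 0.13])
[-0.0172525  -0.25115792  0.15357357] [ 22.70724103 -12.92097519 -14.42994816   2.78227962 -76.79952527
  76.56766127]
```

View pics/v2.png

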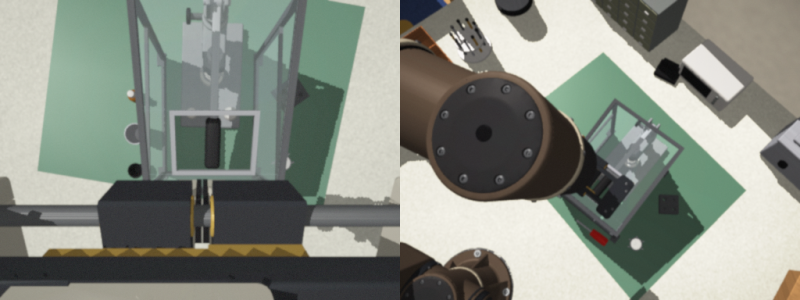

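The wrist view shows the body's long side parallel to the rim, and the grip centred in the opening. Next I'll align 100 mm out along the tool axis and check the fit with the wrist camera.

To row units: 0.116 m / 0.8 = 0.145, 0.09 m / 0.8 = 0.1125.

inch_along(
  ticks=[
    [[-0.0225, 0.0238, 0.0375], [0, 0, 0]],
    [[-0.0225, 0.0238, 0.075], [0, 0, 0]],
    [[-0.0225, 0.0238, 0.1125], [0, 0, 0]],
    [[-0.0225, 0.0238, 0.145], [0, 0, 0]],
    [[-0.0225, 0.0238, 0.145], [0, 0, 0]],
    [[-0.0225, 0.0238, 0.145], [0, 0, 0]],
  ],
)

```text
time_s: 3.08
tcp_pos: [0.4644, -0.0554, 0.2949]
eef_rot: [179.9, -11.9, 9.5]
contact_force: [0.7, -0.1, 0.6]
gripper_width: 0.0003
gripper_force: 0.0
```

Run:
```python
from h import *
c=cap('wrist'); im=cv2.resize(c['frame'],(1024,768))[...,::-1].copy(); t=np.radians(15)
for hx,hy in((.045,.06),(.052,.067)):
  pts=[]
  for a,b in((-hx,-hy),(-hx,hy),(hx,hy),(hx,-hy)):
    x=a*np.cos(t)-.003*np.sin(t); p=[*from_guard(x,b),.215+a*np.sin(t)+.003*np.cos(t)]; pts.append(np.array(proj(c,p))*2)
  cv2.polylines(im,[np.array(pts).astype(np.int32)],True,(0,0,255),1)
for a in(-.04,.046): cv2.circle(im,tuple(int(2*k) for k in proj(c,[*from_guard(a,.002),.194])),4,(0,255,255),1)
cv2.imwrite('pics/v3.png',im[100:700,112:912])
s=r.get_state(); print(s['tcp_pos'],s['eef_rot'],to_guard(s['tcp_pos']))
```

```text
[ 0.46524319 -0.0554177   0.29655022] [179.93922221 -12.03320107   9.53530769] [-0.0209537   0.00054817]
```

View pics/v3.png

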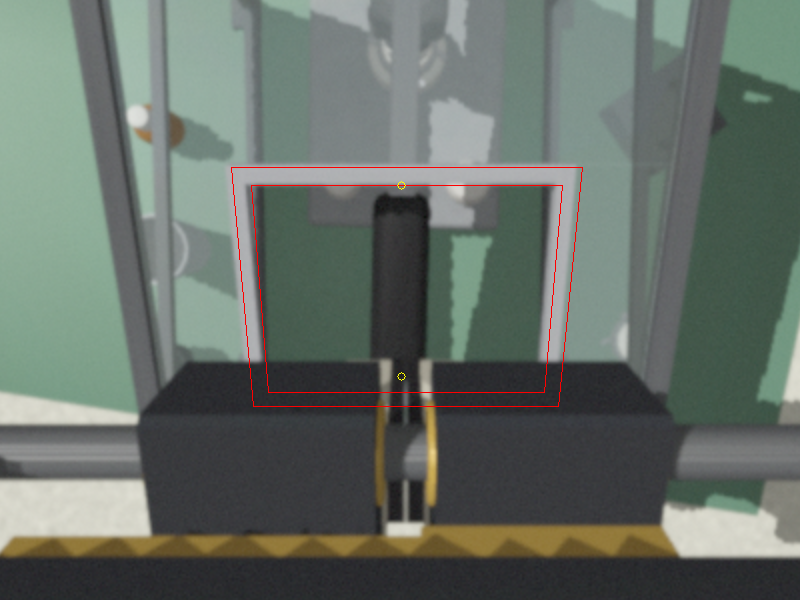

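The rim overlay agrees to about 2 mm and the fingers are centred on the grip, so I'm going in along the tool axis.

To row units: 0.092 m / 0.8 = 0.115, 0.085 m / 0.8 = 0.1063.

inch_along(
  ticks=[
    [[0, 0, 0.025], [0, 0, 0]],
    [[0, 0, 0.05], [0, 0, 0]],
    [[0, 0, 0.075], [0, 0, 0]],
    [[0, 0, 0.0938], [0, 0, 0]],
    [[0, 0, 0.1063], [0, 0, 0]],
    [[0, 0, 0.115], [0, 0, 0]],
    [[0, 0, 0.115], [0, 0, 0]],
  ],
)

```text
time_s: 3.72
tcp_pos: [0.4842, -0.0522, 0.2057]
eef_rot: [180.0, -12.0, 9.5]
contact_force: [-0.5, -0.0, 0.3]
gripper_width: 0.0008
gripper_force: 0.0
```

inch_along(
  ticks=[
    [[0, 0, 0.005], [0, 0, 0]],
    [[0, 0, 0.01], [0, 0, 0]],
    [[0, 0, 0.015], [0, 0, 0]],
    [[0, 0, 0.02], [0, 0, 0]],
    [[0, 0, 0.025], [0, 0, 0]],
    [[0, 0, 0.025], [0, 0, 0]],
  ],
)

```text
time_s: 4.22
tcp_pos: [0.4873, -0.0521, 0.1854]
eef_rot: [180.0, -11.9, 9.5]
contact_force: [-4.4, 0.2, 4.5]
gripper_width: 0.0006
gripper_force: 2.5
```

To row units: 0.014 m / 0.8 = 0.0175, 0.012 m / 0.8 = 0.015.

inch_along(
  ticks=[
    [[-0.0013, 0, 0.005], [0, 0, 0]],
    [[-0.0025, 0, 0.01], [0, 0, 0]],
    [[-0.0038, 0, 0.015], [0, 0, 0]],
    [[-0.0038, 0, 0.0175], [0, 0, 0]],
    [[-0.0038, 0, 0.0175], [0, 0, 0]],
  ],
)

```text
time_s: 4.63
tcp_pos: [0.4881, -0.052, 0.1724]
eef_rot: [180.0, -12.1, 9.5]
contact_force: [-5.7, 0.2, 10.2]
gripper_width: 0.0006
gripper_force: 5.3
```

inch_along(
  ticks=[
    [[0, 0, 0.0013], [0, 0, 0]],
    [[0, 0, 0.0025], [0, 0, 0]],
    [[0, 0, 0.0025], [0, 0, 0]],
  ],
)

```text
time_s: 4.88
tcp_pos: [0.4883, -0.052, 0.1706]
eef_rot: [180.0, -12.1, 9.5]
contact_force: [-7.7, 1.0, 12.5]
gripper_width: 0.0004
gripper_force: 6.7
```

To row units: 0.002 m / 0.8 = 0.0025, 0.001 m / 0.8 = 0.0013.

inch_along(
  ticks=[
    [[0, 0, 0.0013], [0, 0, 0]],
    [[0, 0, 0.0025], [0, 0, 0]],
    [[0, 0, 0.0025], [0, 0, 0]],
  ],
)

```text
time_s: 5.13
tcp_pos: [0.4885, -0.052, 0.1686]
eef_rot: [180.0, -12.0, 9.5]
contact_force: [-8.8, 1.3, 12.7]
gripper_width: 0.0006
gripper_force: 7.0
```

inch_along(
  ticks=[
    [[0, 0, 0.0013], [0, 0, 0]],
    [[0, 0, 0.0025], [0, 0, 0]],
    [[0, 0, 0.0025], [0, 0, 0]],
  ],
)

```text
time_s: 5.38
tcp_pos: [0.4887, -0.052, 0.1669]
eef_rot: [180.0, -12.0, 9.5]
contact_force: [-13.3, 2.4, 20.0]
gripper_width: 0.0005
gripper_force: 10.2
```

To row units: 0.0015 m / 0.8 = 0.0019, 0.001 m / 0.8 = 0.0013.

inch_along(
  ticks=[
    [[0, 0, 0.0013], [0, 0, 0]],
    [[0, 0, 0.0019], [0, 0, 0]],
    [[0, 0, 0.0019], [0, 0, 0]],
  ],
)

```text
time_s: 5.63
tcp_pos: [0.4888, -0.052, 0.1662]
eef_rot: [180.0, -12.0, 9.5]
contact_force: [-17.6, 3.1, 27.7]
gripper_width: 0.0006
gripper_force: 14.7
```

Run:
```python
from h import *
c=pickle.load(open('pics/side.pkl','rb')); w=cap('side'); cap('wrist')
cv2.imwrite('pics/v4.png',np.hstack([cv2.resize(cap(n)['frame'],(400,300))[...,::-1] for n in('scene','wrist')]))
```

```text
(no output)
```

View pics/v4.png

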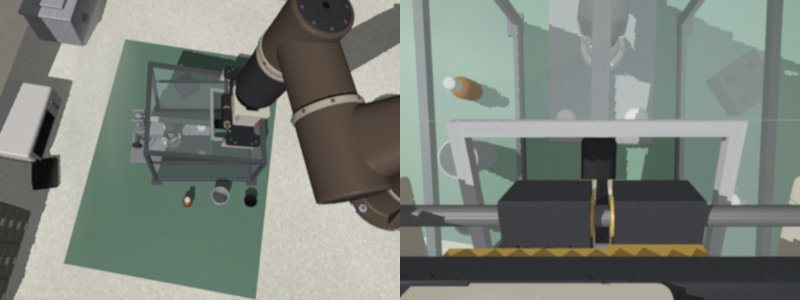

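The lever is on the hard stop: the force rises steeply while the tip barely moves, about 30 mm down. The wrist view shows the body clear of the rim. I'll hold it there.

inch_along(
  ticks=[
    [[0, 0, 0], [0, 0, 0]],
    [[0, 0, 0], [0, 0, 0]],
    [[0, 0, 0], [0, 0, 0]],
    [[0, 0, 0], [0, 0, 0]],
    [[0, 0, 0], [0, 0, 0]],
    [[0, 0, 0], [0, 0, 0]],
    [[0, 0, 0], [0, 0, 0]],
    [[0, 0, 0], [0, 0, 0]],
    [[0, 0, 0], [0, 0, 0]],
    [[0, 0, 0], [0, 0, 0]],
    [[0, 0, 0], [0, 0, 0]],
    [[0, 0, 0], [0, 0, 0]],
  ],
)

```text
time_s: 6.83
tcp_pos: [0.4888, -0.052, 0.1662]
eef_rot: [180.0, -12.0, 9.5]
contact_force: [-17.3, 1.8, 27.0]
gripper_width: -0.0002
gripper_force: 14.4
```

inch_along(
  ticks=[
    [[0, 0, 0], [0, 0, 0]],
    [[0, 0, 0], [0, 0, 0]],
    [[0, 0, 0], [0, 0, 0]],
    [[0, 0, 0], [0, 0, 0]],
    [[0, 0, 0], [0, 0, 0]],
    [[0, 0, 0], [0, 0, 0]],
  ],
)

```text
time_s: 7.33
tcp_pos: [0.4888, -0.0519, 0.1662]
eef_rot: [180.0, -12.0, 9.5]
contact_force: [-18.3, 2.8, 27.6]
gripper_width: 0.0002
gripper_force: 14.4
```

inch_along(
  ticks=[
    [[0, 0, -0.005], [0, 0, 0]],
    [[0, 0, -0.01], [0, 0, 0]],
    [[0, 0, -0.0163], [0, 0, 0]],
    [[0, 0, -0.0238], [0, 0, 0]],
    [[0, 0, -0.0313], [0, 0, 0]],
    [[0, 0, -0.0388], [0, 0, 0]],
    [[0, 0, -0.0475], [0, 0, 0]],
    [[0, 0, -0.0575], [0, 0, 0]],
    [[0, 0, -0.075], [0, 0, 0]],
    [[0, 0, -0.1], [0, 0, 0]],
    [[0, 0, -0.125], [0, 0, 0]],
    [[0, 0, -0.15], [0, 0, 0]],
  ],
)

```text
time_s: 8.33
tcp_pos: [0.4637, -0.0559, 0.2822]
eef_rot: [180.0, -11.9, 9.5]
contact_force: [0.3, -1.2, 0.4]
gripper_width: -0.0001
gripper_force: 0.0
```

inch_along(
  ticks=[
    [[0, 0, -0.0375], [0, 0, 0]],
    [[0, 0, -0.075], [0, 0, 0]],
    [[0, 0, -0.1125], [0, 0, 0]],
    [[0, 0, -0.15], [0, 0, 0]],
    [[0, 0, -0.15], [0, 0, 0]],
    [[0, 0, -0.15], [0, 0, 0]],
    [[0, 0, -0.15], [0, 0, 0]],
    [[0, 0, -0.15], [0, 0, 0]],
  ],
)

```text
time_s: 9.0
tcp_pos: [0.4394, -0.0598, 0.3976]
eef_rot: [180.0, -11.9, 9.5]
contact_force: [-0.3, 0.1, -0.5]
gripper_width: 0.0007
gripper_force: 0.0
```

Run:
```python
from h import *
cap('wrist'); c=cap('side')
cv2.imwrite('pics/v5.png',cv2.resize(cv2.imread('pics/wrist.png'),(768,576)))
v,u=np.mgrid[0:384,0:512]
for n in('wrist','side'):
    c=pickle.load(open(f'pics/{n}.pkl','rb')); z=c['z_map']
    p=np.stack([(u-c['cx'])*z/c['fx'],(v-c['cy'])*z/c['fy'],z,np.ones_like(z)],-1)@np.array(c['cam_to_world']).T
    g=to_guard(p[...,:3]); m=(abs(g[...,0])<.03)&(abs(g[...,1]-.002)<.01)&(p[...,2]>.15)&(p[...,2]<.21)&(z>0); print(n,m.sum(),np.median(p[m][:,2]))
```

```text
wrist 782 0.19383406248493054
side 9 0.19440495680976055
```

View pics/v5.png

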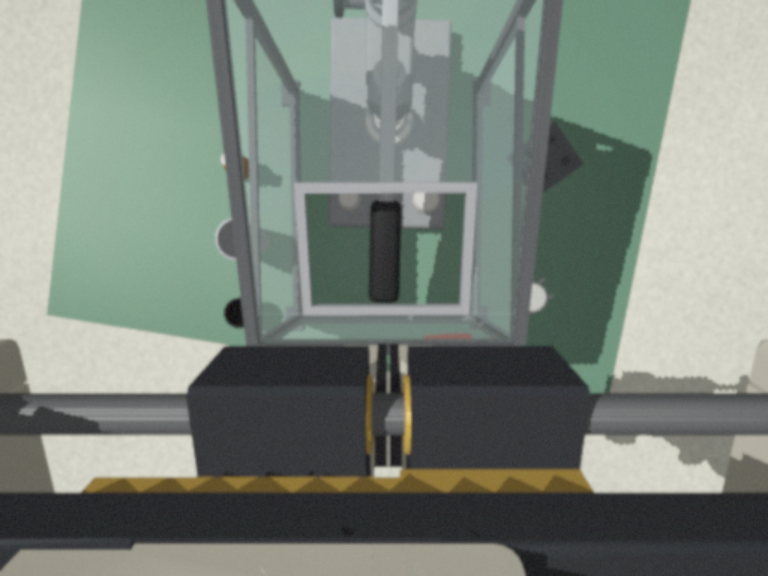

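The lever is back up: the grip at (385,250) reads 194 mm high. The hand is clear and everything else is where it was.

```bash
python3 -c "
from plant import r
print(r.close_job())"
```

```text
the job is handed in; nothing more can be done
None
```

I pressed the lever to its hard stop, held it about 1.7 s, and let it come back up (grip back at 194 mm); no sign of touching the guard, hand out, job handed in. I judged the glass home only from the stop, and the hand-in gave no verdict.

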